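# Lock the sharps container and snap its lid on

### The arm

A 7-joint arm with a two-finger parallel gripper is mounted at the origin on the work surface. World frame = base frame: x ahead of the robot, y to its left, z up, the work surface at z = 0. Lengths are in mm, angles in rad, forces in N, time in s.
With the tool pointing down it reaches from about 350 to 900 mm from the base axis. Payload 8.1 kg.
Tool frame: the origin (TCP) lies at the very end of the fingers, on their centre line; the grasp point (between the pads) lies 19 mm behind it; y points along the fingers, z is the direction in which the jaws open and shut, and the axes are right-handed (so a half turn about y gives the same grasp; the last joint's range is limited). The gripper opens to 85 mm and grips with 20 to 120 N. Pads are 22 mm wide; open, the fingers measure 114 mm over their backs; the gripper's body (76 mm by 85 mm) begins 54 mm behind the grasp point. The pads swing forward as they close: fully open they stand 13 mm farther back than shut.
Start: joints at [1.244, 0.434, 0.025, 1.573, -0.012, 1.134, -0.075], TCP at [138.685, -609.432, 231.323] pointing down, gripper open.
Joint ranges: [-2.62, 2.62], [-0.44, 2.09], [-1.27, 1.32], [0.08, 2.57], [-1.32, 4.46], [0.12, 2], [-2.74, 2.74]. Speed limits (rad/s): [2.22, 2.22, 3.01, 3.01, 3.14, 3.14, 3.14].

### API

Orientations are given as a 3x3 rotation matrix whose columns are the frame's x, y, z axes.
In Python, from cell import bot gives the robot as it stands. The module is installed in compiled form; this text tells all that it offers.
- The arm moves only by the tool send_rows, never from a script. Its argument "series" is a list that holds one entry, the list of rows, each a list of 5 numbers: the finger opening in m, from 0 to 0.0854, then the shift along the tool's x, y, z in m, then the turn about the tool's y in rad. In form: [[[fingers, tx, ty, tz, turn], ...]]. A call has 1 to 12 rows; each row shifts and turns the commanded pose from where the row before left it, along the tool's axes as they then stand; what a row does not reach is not made up. A row lasts 1/8 s, in which the tool goes at most 62.5 mm and 10.7 degrees, less where a joint would pass 70% of its speed; a pose out of reach is approached as far as the arm can. A call is refused whole if a number of a shift passes 0.0625 or a number of a turn 0.188, either way. A call with a gripper value outside its range is refused whole. The fingers move at their own pace and stop on an object; "newtons" is the grip in N (left out, the last holds). Time passes only in rows, so rows that do not move let the fingers close. It gives the time, the measured TCP pose, the force and the opening at its end, in the units of the state.
- bot.state(): the state, without advancing time (a new reading comes with each control period).
- bot.camera(name): name is "scene" or "side" or "wrist"; returns the picture (384x512x3 uint8, red, green, blue); there is no depth.
- bot.camera_model(name): a dict with "fx", "fy", "cx", "cy" (pixels), "eye" and "orientation" of the camera in the world. Camera axes: x right, y down, z forward; pixel columns grow to the right and rows downward; lengths in mm; the calibration is good to about 2 mm. The wrist camera is an equidistant fisheye: a pixel r from the principal point sees the ray r / f radians off the axis. A picture is of the moment at which its call begins: read the wrist's pose just before it. camera_model takes no time and is no camera call; for the wrist camera it gives the pose at the moment of the call.
- bot.job_done(): hands the job in, once; it reports no verdict.
Trained networks look in the newest picture that a camera, given by its name, has taken for a name from the list of things; names that differ only in an ending like _2 or _b are one class to them, and where a whole thing is asked for, a point or a joint stands for the part that bears it (a point fixed in the world has none). Each returns a list of dicts, best first, with "score" (0 to 1); they miss things now and then, are a little off and sometimes report something else, mostly with a low value. They report only what shows in the picture. A call takes as long as a camera call.
- bot.search_frame(camera, thing): "xy" ([column, row] in pixels, amid what is visible of it).
- bot.tip_of(camera, thing): "xy" ([column, row] in pixels: a listed point, or the origin of a listed thing).
The state is a dict: "t": time; "joint_positions": joint angles; "qd": joint speeds; "tau": joint torques, N m; "eef_pos": TCP position; "eef_rot": TCP orientation; "force": force on the tool from outside, world axes, zero at the start; "moment": the same for the moment, N m; "grip_width": finger opening in mm.
Only numpy, scipy, OpenCV 4.12 (cv2) and the standard library are available. Lean on these libraries where they do the work, as an engineer would, in place of code of your own. Each camera call takes 0.05 s, during which the arm holds its last target. There are 200 camera calls.

### The job

First slide the blue knob of the transport lock, in front of the yellow sharps container, fully along its track to the end stop at the container's lug. Then set the red lid squarely on the container, press it down until it snaps past its latches, and keep pressing firmly so that it sits hard down on the container's rim; finish while still pressing it like that, without letting go. Leave the other things on the worktop where they are.

Things in the scene. Friction and masses are not known exactly. Their poses are not given: they have to be found in the camera images.
- holder: Aluminium holder plate (8 mm thick) fixed to the worktop, an open yellow sharps container fixed on it, 95 mm (x) by 130 mm (y). Origin: on the worktop under the container's centre; z up; x points from the lock track to the container; y along the container's long side and the lock track. The track is 126 mm long, its middle line 112 mm from the origin on the -x side.
- seat (a point): Centre of the container's mouth at the height of its rigid rim, 88 mm above the worktop. Axes as the holder's. A black seal ring, 91 by 120 mm, stands 4 mm proud of the rim on springs.
- latch_line (a point): Point on the container's vertical centre line, 80 mm above the worktop, at the height of the two grey spring latches: rounded bars about 60 mm long, 6 mm radius, that stick out 5.5 mm from the middles of the container's two long sides (-x and +x).
- lock (a joint): Transport lock slide: 0 = end away from the lug, 0.050 m = end stop beside the yellow lug (locked). It grows as the knob moves along the holder's +y. Friction about 2.5 N; it stays where it is left.
- lock_knob (a point): Centre of the top face of the blue lock knob, 53 mm above the worktop; moves with the knob; axes as the holder's. The knob is an upright block 22 mm (x, across the track) by 24 mm (y, along the track), 34 mm tall, on a dark foot 40 mm long whose top is 19 mm above the worktop.
- lid: Red lid, 119 mm (x) by 142 mm (y), lying right way up on the worktop left or right of the holder, about 0.12 kg. Origin: centre of the skirt's lower edge (on the worktop at the start); z up. It fits with its x along the holder's x, either way round (half a turn does not matter), with about 2.5 mm play each way. 
- lid_top (a point): Centre of the lid plate's top face, 26 mm above the lid's origin (inside the foot of the grip block); axes as the lid's. With the lid centred on the container, its bead meets the latches when this point is 108 mm above the worktop; the push rises to 15 to 20 N, falls away suddenly from about 105 mm (below 100 mm the latches pull it on), and the lid settles by itself at about 95 mm. Hard down on the rim it is 92 mm up.
- lid_grip (a point): Centre of the top face of the lid's grip block, 60 mm above the lid's origin; axes as the lid's. The block is 28 mm (x) wide, 60 mm (y) long and stands 34 mm tall on the lid plate.
- seal (a joint): How far the seal ring is pressed down: 0 = free, 0.004 m = lid hard down on the rigid rim. Snapped on but not pressed it stays at about 0.001 to 0.002; to hold the lid hard down takes a push of about 20 N (firm, by a spring, then rigid), and the lid rises again by 2 to 3 mm when the push ends.
- tin: Bystander: closed stainless instrument tin 84 x 124 x 42 mm, on the other side of the holder from the lid; origin under its centre.
- bottle_a: Bystander: amber bottle 64 mm across, 130 mm tall, origin under its centre.
- bottle_b: Bystander: amber bottle 60 mm across, 120 mm tall, origin under its centre.
- jar: Bystander: white jar with blue cap, 60 mm across, 70 mm tall, origin under its centre.
- tape: Bystander: roll of paper tape, 70 mm across, 25 mm tall, lying flat, origin under its centre.
- cup: Bystander: steel cup, 64 mm across, 60 mm tall, origin under its centre.

How it is judged (in metres and radians):
On the way, in this order (a step that is already met when the one before it is completed fails the run):
1. the transport lock is at its end stop (value of joint lock above 0.047 m), for 0.2 s.
2. the lid has snapped past the latches, square on the container (z of lid in the frame of holder between 0.06 and 0.0715 m and horizontal distance between lid and holder below 0.006 m and angle between the x axis of lid and the x axis of holder, either way round below 0.1 rad), for 0.1 s.
At the end, for the whole second after the job is handed in: The lock is within 4 mm of its end stop; the lid is snapped on, square (within 6 mm and 0.1 rad, tilt under 0.04 rad) and pressed down to within 1.5 mm of its hard-down height with the seal ring pressed in more than 2.7 mm; the fingers are still pressing on it (more than 2 N) (value of joint lock above 0.046 m and z of lid in the frame of holder between 0.06 and 0.0675 m and horizontal distance between lid and holder below 0.006 m and angle between the x axis of lid and the x axis of holder, either way round below 0.1 rad and angle between lid's own z axis and vertical below 0.04 rad and value of joint seal above 0.0027 m and contact force between the fingers and lid above 2 N); the arm keeps its last pose, push and grip.
It fails at once if one of the other things on the worktop is moved more than 3 cm (distance of any of tin, bottle_a, bottle_b, jar, tape, cup from where it was at the start of the episode above 0.03 m).
It also fails if it takes over 54 s, if anything falls off the work surface, if the arm or the gripper's body presses on something with over 40 N, if the wrist force passes 120 N, or if a joint passes its speed limit or range.

## Working session

There is one attempt and no reset: what is moved stays moved. The work goes in short steps, Python scripts to look and compute and a tool call to move; the robot and the scene stay as the last step left them, time stands still between calls to the robot, and variables do not carry over. Pictures are saved under pics/ and viewed, about 8 in all and at most 12, crops included, and the job is handed in when it is done.

Besides the shell and the picture viewer there is one more tool, called as name(argument=value, ...), one argument or row to a line, values as JSON. send_rows: Moves the arm, as the interface text tells. Its arguments: {"type":"object","properties":{"series":{"type":"array","items":{"type":"array","items":{"type":"array","items":{"type":"number"}}}},"newtons":{"type":"number"}},"required":["series"]}

```bash
mkdir -p pics; cat > h.py <<'E'
import numpy as np, cv2
from cell import bot
def snap(n,f=None):
    m=bot.camera_model(n); im=bot.camera(n)
    if f: cv2.imwrite('pics/'+f,im[:,:,::-1])
    return im,m
def ray(m,xy,fish=False):
    a=(xy[0]-m['cx'])/m['fx']; b=(xy[1]-m['cy'])/m['fy']
    if fish:
        r=np.hypot(a,b); s=np.sinc(r/np.pi); d=np.array([a*s,b*s,np.cos(r)])
    else: d=np.array([a,b,1.])
    return np.array(m['orientation'])@d
def atz(m,xy,z,fish=False):
    d=ray(m,xy,fish); e=np.array(m['eye']); return (e+d*(z-e[2])/d[2])[:2]
def proj(m,p,fish=False):
    c=np.array(m['orientation']).T@(np.array(p,float)-m['eye'])
    if fish:
        r=np.arctan2(np.hypot(*c[:2]),c[2]); u=c[:2]/np.hypot(*c[:2])*r
    else: u=c[:2]/c[2]
    return np.array([m['cx']+m['fx']*u[0],m['cy']+m['fy']*u[1]])
E
python3 - <<'E'
from h import *
np.set_printoptions(precision=3,suppress=True)
ims=[]
Z=dict(holder=0,seat=88,latch_line=80,lock_knob=53,lid=0,lid_top=26,lid_grip=60,tin=0)
for n in ['scene','side','wrist']:
    im,m=snap(n,n+'0.png'); ims.append(im); print(n,m['fx'],m['cx'],m['cy'],np.array(m['eye']))
    for k,z in Z.items():
        for r in bot.tip_of(n,k)[:1]: print(k,r['score'],np.round(r['xy'],1),atz(m,r['xy'],z,n=='wrist'))
cv2.imwrite('pics/a.png',cv2.resize(np.vstack([np.hstack(ims[:2]),np.hstack([ims[2],ims[2]*0])]),(800,600))[:,:,::-1])
s=bot.state();print(s['t'],s['eef_pos'],np.array(s['eef_rot']),s['force'])
E
```

```text
scene 425.1782727038951 257.4261486298668 182.83379874857158 [1269.222 -458.609 1024.215]
holder 0.79 [253.1 193.2] [597.556   7.191]
seat 0.67 [254.2 174.8] [601.171   9.626]
latch_line 0.91 [254.7 178.3] [607.364   6.92 ]
lock_knob 0.63 [227.3 159.3] [474.545  -3.619]
lid 0.67 [310.8 135.9] [508.032 316.227]
lid_top 0.91 [310.8 131.2] [509.756 311.554]
lid_grip 0.84 [311.1 124.1] [509.857 308.592]
tin 0.75 [145.3 216.4] [ 482.278 -301.185]
side 368.5477515346925 258.8707544174091 185.0511010480542 [354.152 804.125 662.248]
holder 0.94 [260.9 216. ] [606.063   1.064]
seat 0.76 [262.9 191.4] [599.373   1.676]
latch_line 0.91 [261.8 198.7] [595.508  24.959]
lock_knob 0.66 [301.2 212.4] [486.391  19.516]
lid 0.83 [262. 311.] [507.252 315.042]
lid_top 0.88 [263.2 300.3] [506.721 307.449]
lid_grip 0.91 [258.1 293.2] [513.782 319.809]
tin 0.62 [324.5 169.7] [ 470.341 -309.361]
wrist 297.3186396354542 259.27042952058304 188.2027620665143 [ 208.369 -594.29   374.158]
1.35 [ 138.711 -609.425  231.317] [[-0.975  0.     0.222]
 [-0.222  0.    -0.975]
 [-0.    -1.     0.   ]] [0.27  0.065 0.679]
```

View pics/a.png

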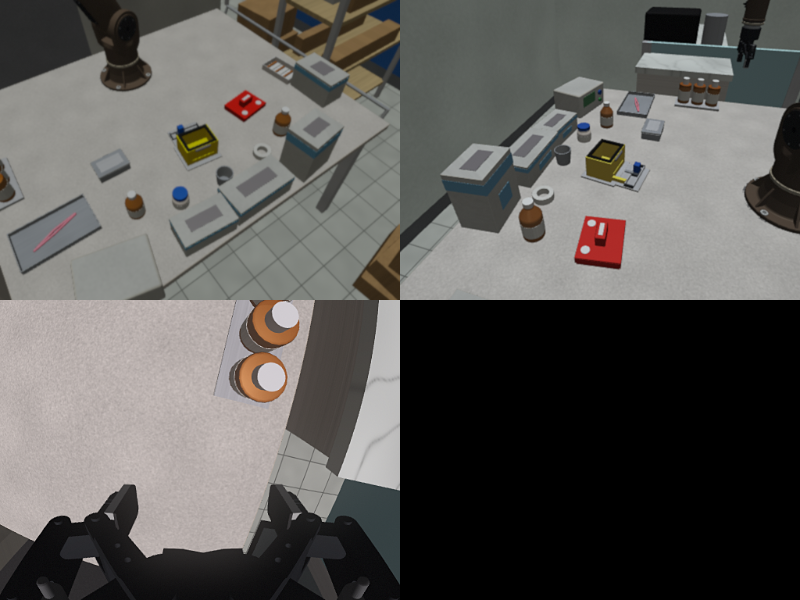

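The scene and side views show the holder near (600,5), with the knob on the robot side and the lug toward +y. The lid lies near (510,312) and the tin near (476,-305). I'll bring the wrist camera over the holder for a close look.

```bash
cat >> h.py <<'E'
def plan(p,yaw,n,grip=0.0854,R=None,p0=None):
    """rows to TCP p with tool pointing down and tool z axis at world angle yaw"""
    s=bot.state(); R=np.array(s['eef_rot']); p0=np.array(s['eef_pos'])
    cur=np.arctan2(R[1,2],R[0,2]); dy=(yaw-cur+np.pi)%(2*np.pi)-np.pi
    d=(np.array(p,float)-p0)/n/1000; a=cur; rows=[]
    for i in range(n):
        z=np.array([np.cos(a),np.sin(a),0]); y=np.array([0,0,-1.]); x=np.cross(y,z)
        rows.append([grip]+[round(float(v),4) for v in (d@x,d@y,d@z,-dy/n)]); a+=dy/n
    print(rows)
def show():
    s=bot.state(); R=np.array(s['eef_rot']); print('t',s['t'],'p',np.round(s['eef_pos'],1),'yaw',round(float(np.arctan2(R[1,2],R[0,2])),4),'tilt',round(float(R[2,1]),4),'F',np.round(s['force'],1),'w',s['grip_width'])
E
python3 -c "
from h import *
plan([520,-110,300],0,12)"
```

```text
[[0.0854, -0.0402, -0.0057, -0.0335, -0.1123], [0.0854, -0.0437, -0.0057, -0.0288, -0.1123], [0.0854, -0.0467, -0.0057, -0.0237, -0.1123], [0.0854, -0.049, -0.0057, -0.0184, -0.1123], [0.0854, -0.0508, -0.0057, -0.0128, -0.1123], [0.0854, -0.0519, -0.0057, -0.007, -0.1123], [0.0854, -0.0523, -0.0057, -0.0011, -0.1123], [0.0854, -0.0521, -0.0057, 0.0047, -0.1123], [0.0854, -0.0513, -0.0057, 0.0106, -0.1123], [0.0854, -0.0498, -0.0057, 0.0162, -0.1123], [0.0854, -0.0476, -0.0057, 0.0217, -0.1123], [0.0854, -0.0449, -0.0057, 0.0269, -0.1123]]
```

send_rows(
  series=[
    [[0.0,-0.04,-0.006,-0.034,-0.112],[0.0,-0.044,-0.006,-0.029,-0.112],[0.0,-0.047,-0.006,-0.024,-0.112],[0.0,-0.049,-0.006,-0.018,-0.112],[0.0,-0.051,-0.006,-0.013,-0.112],[0.0,-0.052,-0.006,-0.007,-0.112],[0.0,-0.052,-0.006,-0.001,-0.112],[0.0,-0.052,-0.006,0.005,-0.112],[0.0,-0.051,-0.006,0.011,-0.112],[0.0,-0.05,-0.006,0.016,-0.112],[0.0,-0.048,-0.006,0.022,-0.112],[0.0,-0.045,-0.006,0.027,-0.112]],
  ],
)

```text
t: 2.85
eef_pos: [522.5, -108.6, 303.8]
eef_rot: [[0.0, 0.001, 1.0], [-1.0, -0.0, 0.0], [0.0, -1.0, 0.001]]
force: [0.5, -0.6, 0.4]
grip_width: 0.0
```

```bash
python3 - <<'E'
from h import *
np.set_printoptions(precision=1,suppress=True)
show()
im,m=snap('wrist','w1.png'); print(np.array(m['eye']))
for k,z in dict(holder=0,seat=88,latch_line=80,lock_knob=53).items():
    for r in bot.tip_of('wrist',k)[:2]: print(k,r['score'],np.round(r['xy'],1),atz(m,r['xy'],z,True))
show()
E
```

```text
t 2.85 p [ 522.5 -108.6  303.8] yaw 0.0001 tilt -1.0 F [ 0.5 -0.6  0.4] w 0.03149589242117948
[521.9 -37.3 446.5]
holder 0.56 [309.  78.] [595.8   1.2]
seat 0.82 [318.7  73. ] [593.    0.3]
latch_line 0.75 [315.   73.6] [590.    0.1]
latch_line 0.54 [321.1  72.4] [597.6   2.1]
lock_knob 0.92 [230.7  73.3] [484.7   1.9]
t 3.1 p [ 521.3 -110.3  303.1] yaw -0.0038 tilt -1.0 F [0.1 0.  0.2] w -0.025398630109419902
```

View pics/w1.png

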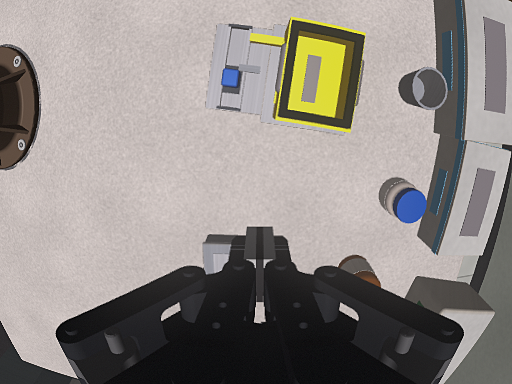

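```bash
python3 - <<'E'
from h import *
np.set_printoptions(precision=1,suppress=True)
m=bot.camera_model('wrist')
im=cv2.imread('pics/w1.png')
C=[atz(m,c,88,True) for c in [(292,18.5),(366,33),(352,132),(275,122)]]
print(C,np.mean(C,0)); C=np.array(C)
for a,b in [(3,0),(2,1)]: print('yaw y-edge',np.arctan2(*(-(C[b]-C[a])*[1,-1])[[0,1]]))
for a,b in [(0,1),(3,2)]: d=C[b]-C[a];print('yaw x-edge',np.arctan2(d[1],d[0]),np.hypot(*d))
P=[atz(m,c,8,True) for c in [(219,25),(207,108)]];print('plate',P)
hsv=cv2.cvtColor(im,cv2.COLOR_BGR2HSV)
k=cv2.inRange(hsv,(105,120,60),(130,255,255)); k[:,300:]=0
ys,xs=np.nonzero(k);print('blue',xs.min(),xs.max(),ys.min(),ys.max())
y=cv2.inRange(hsv,(22,150,60),(38,255,255)); y=y*0+y
c=cv2.resize(im[0:150,190:390],(800,600),interpolation=cv2.INTER_CUBIC); cv2.imwrite('pics/c1.png',c)
E
```

```text
[array([560. ,  65.6]), array([652.7,  54.2]), array([635.8, -72.7]), array([539.5, -62.5])] [597.   -3.9]
yaw y-edge -0.15864854303100287
yaw y-edge -0.1326521650305101
yaw x-edge -0.12166990480462271 93.34620300931074
yaw x-edge -0.10518184426813008 96.74889995846009
plate [array([462.3,  79.4]), array([443.8, -45.7])]
blue 222 238 68 86
```

View pics/c1.png

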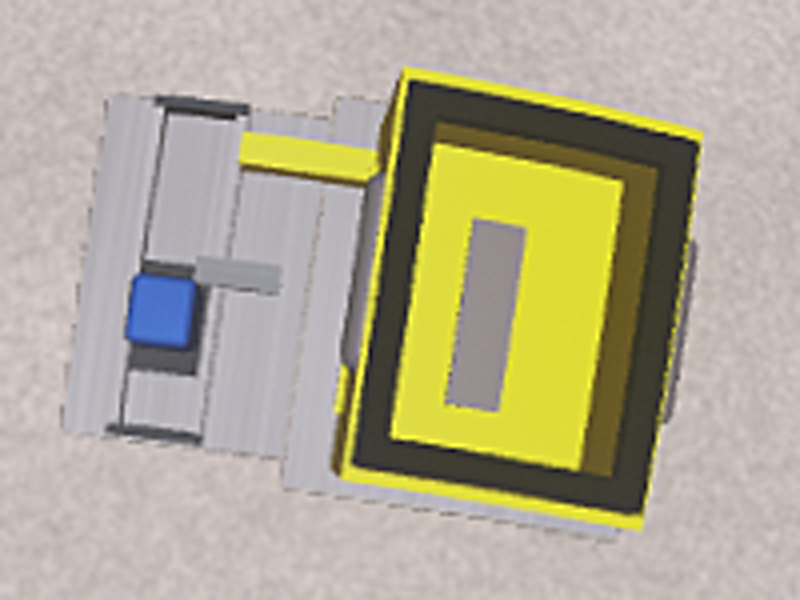

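The crop shows the knob top at crop (160,310), i.e. image (230,77), with the lug at crop (310,155) on the +y side. Holder yaw is about -0.135, its centre is near (597,-2), and the knob is near (485,2). Next I bring the closed fingers down behind the knob.

```bash
python3 -c "
from h import *
plan([480,-35,33],-0.135,8,0)"
```

```text
[[0, -0.0094, 0.0338, -0.0052, 0.0164], [0, -0.0093, 0.0338, -0.0054, 0.0164], [0, -0.0092, 0.0338, -0.0055, 0.0164], [0, -0.0091, 0.0338, -0.0057, 0.0164], [0, -0.009, 0.0338, -0.0058, 0.0164], [0, -0.0089, 0.0338, -0.006, 0.0164], [0, -0.0088, 0.0338, -0.0061, 0.0164], [0, -0.0087, 0.0338, -0.0062, 0.0164]]
```

send_rows(
  series=[
    [[0,-0.0094,0.034,-0.0052,0.0164],[0,-0.0093,0.034,-0.0054,0.0164],[0,-0.0092,0.034,-0.0055,0.0164],[0,-0.0091,0.034,-0.0057,0.0164],[0,-0.009,0.034,-0.0058,0.0164],[0,-0.0089,0.034,-0.006,0.0164],[0,-0.0088,0.034,-0.0061,0.0164],[0,-0.0087,0.032,-0.0062,0.0164],[0,0,0,0,0]],
  ],
)

```text
t: 4.22
eef_pos: [477.8, -35.7, 31.9]
eef_rot: [[-0.135, -0.005, 0.991], [-0.991, -0.001, -0.135], [0.001, -1.0, -0.004]]
force: [-0.1, -0.2, 0.6]
grip_width: 0.2
```

```bash
python3 - <<'E'
from h import *
show()
im,m=snap('wrist')
r=bot.tip_of('wrist','lock_knob')[0]; print(r,atz(m,r['xy'],53,True))
cv2.imwrite('pics/w2.png',im[:,:,::-1])
show()
E
```

```text
t 4.225 p [477.8 -35.7  31.9] yaw -0.1351 tilt -1.0 F [-0.1 -0.2  0.6] w 0.20990502936741307
{'xy': [260.6, 189.8], 'score': 0.75} [482.69347151  -1.67286737]
t 4.325 p [480.4 -35.9  34. ] yaw -0.1354 tilt -1.0 F [-1.   0.5  0.8] w 0.44263473403188475
```

View pics/w2.png

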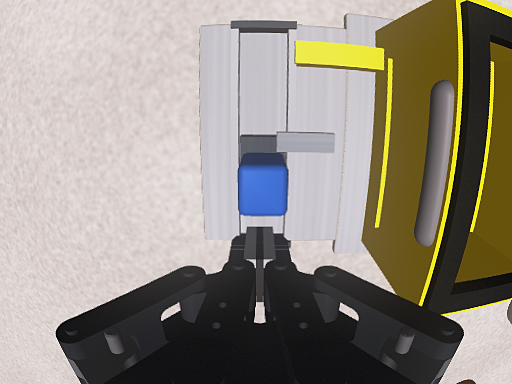

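Fingers are lined up behind the knob at image (262,185). Now I push along -x of the tool.

send_rows(
  series=[
    [[0,-0.006,0,0,0],[0,-0.006,0,0,0],[0,-0.006,0,0,0],[0,-0.006,0,0,0],[0,-0.006,0,0,0],[0,-0.006,0,0,0],[0,-0.006,0,0,0],[0,-0.006,0,0,0],[0,-0.005,0,0,0],[0,-0.004,0,0,0]],
  ],
)

```text
t: 5.58
eef_pos: [487.0, 16.4, 33.3]
eef_rot: [[-0.138, -0.003, 0.99], [-0.99, -0.007, -0.138], [0.007, -1.0, -0.002]]
force: [-0.7, -28.4, 14.3]
grip_width: -0.2
```

send_rows(
  series=[
    [[0,-0.003,0,0,0],[0,-0.003,0,0,0],[0,0,0,0,0]],
  ],
)

```text
t: 5.95
eef_pos: [486.9, 16.6, 33.4]
eef_rot: [[-0.143, -0.005, 0.99], [-0.99, -0.013, -0.143], [0.014, -1.0, -0.003]]
force: [-2.2, -38.0, 18.8]
grip_width: 0.3
```

```bash
python3 - <<'E'
from h import *
show()
im,m=snap('wrist','w3.png')
r=bot.tip_of('wrist','lock_knob')[0]; print(r,atz(m,r['xy'],53,True))
show()
E
```

```text
t 5.95 p [486.9  16.6  33.4] yaw -0.1435 tilt -0.9999 F [ -2.2 -38.   18.8] w 0.2809052354081657
{'xy': [259.4, 216.2], 'score': 0.58} [489.8413952   38.45290579]
t 6.05 p [487.   16.7  33.4] yaw -0.1435 tilt -0.9999 F [ -2.5 -39.2  19.5] w -0.23145733238053437
```

View pics/w3.png

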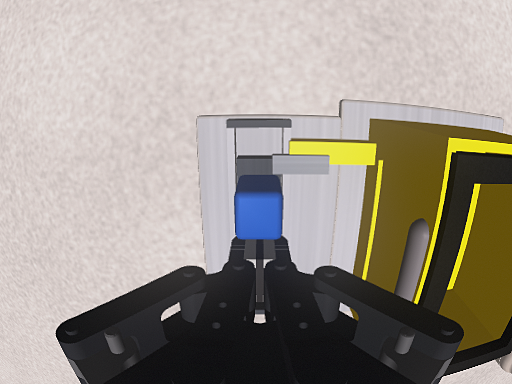

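The slide arm is against the yellow lug, at about image (325,157), with 38 N on a rigid stop. The knob sits about 26 mm past the track middle, which matches the end of travel. Now I back off and go to look at the lid.

send_rows(
  series=[
    [[0,0.015,0,0,0],[0,0.012,0,0,0],[0,0,-0.03,0,0],[0,0,-0.05,0,0],[0.0854,-0.02,-0.05,0,-0.04],[0.0854,-0.05,-0.05,0,-0.05],[0.0854,-0.055,-0.02,0.005,-0.05],[0.0854,-0.055,0,0.01,0],[0.0854,-0.03,0,0.01,0],[0.0854,0,0,0,0]],
  ],
)

```text
t: 7.3
eef_pos: [517.8, 208.4, 227.1]
eef_rot: [[0.011, -0.001, 1.0], [-1.0, 0.002, 0.011], [-0.002, -1.0, -0.001]]
force: [-0.5, -0.3, -0.0]
grip_width: 85.1
```

```bash
python3 - <<'E'
from h import *
np.set_printoptions(precision=1,suppress=True)
show()
im,m=snap('wrist','w4.png')
for k,z in dict(lid=0,lid_top=26,lid_grip=60,lock_knob=53,seat=88).items():
    for r in bot.tip_of('wrist',k)[:2]: print(k,r['score'],np.round(r['xy'],1),atz(m,r['xy'],z,True))
hsv=cv2.cvtColor(im,cv2.COLOR_RGB2HSV)
k=cv2.inRange(hsv,(0,120,60),(8,255,255))|cv2.inRange(hsv,(172,120,60),(180,255,255))
c=max(cv2.findContours(k,0,1)[0],key=cv2.contourArea)
pts=np.array([atz(m,q,26,True) for q in cv2.convexHull(c)[:,0]],np.float32)
print(cv2.minAreaRect(pts)); show()
E
```

```text
t 7.3 p [517.8 208.4 227.1] yaw 0.0114 tilt -1.0 F [-0.5 -0.3 -0. ] w 85.06741394090382
lid 0.61 [259.3  77.2] [515.7 311.9]
lid_top 0.95 [258.9  75.4] [515.3 311.7]
lid_top 0.42 [406.4  69.3] [696.7 333.2]
lid_grip 0.8 [256.9  70.8] [513.3 313.3]
lock_knob 0.62 [237.7 295.4] [490.9  39.5]
seat 0.85 [319.5 335.6] [598.4  -3.1]
seat 0.3 [318.5 328.6] [595.4  10.2]
((514.3116455078125, 314.2938232421875), (118.3957290649414, 141.1466064453125), 8.647344589233398)
t 7.6 p [518.7 203.3 227.4] yaw 0.0042 tilt -1.0 F [0.4 1.1 0.5] w 85.4170022377741
```

View pics/w4.png

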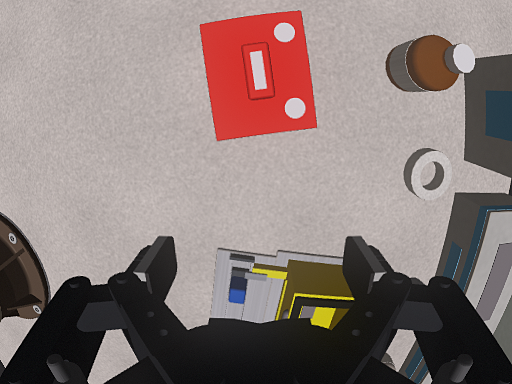

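Lid: yaw +0.151, centre (514.5, 313), and its size matches 119×142. The grip block is at image (258,70).

```bash
python3 -c "
from h import *
plan([514.5,312.8,110],0.151,6)"
```

```text
[[0.0854, -0.0183, 0.0196, -0.0006, -0.0245], [0.0854, -0.0183, 0.0196, -0.0002, -0.0245], [0.0854, -0.0183, 0.0196, 0.0003, -0.0245], [0.0854, -0.0182, 0.0196, 0.0007, -0.0245], [0.0854, -0.0182, 0.0196, 0.0012, -0.0245], [0.0854, -0.0182, 0.0196, 0.0016, -0.0245]]
```

send_rows(
  series=[
    [[0.07,-0.0183,0.0196,-0.0006,-0.0245],[0.07,-0.0183,0.0196,-0.0002,-0.0245],[0.07,-0.0183,0.0196,0.0003,-0.0245],[0.07,-0.0182,0.0196,0.0007,-0.0245],[0.07,-0.0182,0.0196,0.0012,-0.0245],[0.07,-0.0182,0.0196,0.0016,-0.0245],[0.07,0,0,0,0],[0.07,0,0,0,0]],
  ],
)

```text
t: 8.6
eef_pos: [514.6, 314.0, 109.9]
eef_rot: [[0.152, 0.0, 0.988], [-0.988, -0.0, 0.152], [0.0, -1.0, 0.0]]
force: [-1.2, -1.1, 0.9]
grip_width: 69.9
```

```bash
python3 - <<'E'
from h import *
np.set_printoptions(precision=1,suppress=True)
show()
im,m=snap('wrist','w5.png')
for k,z in dict(lid_top=26,lid_grip=60).items():
    for r in bot.tip_of('wrist',k)[:2]: print(k,r['score'],np.round(r['xy'],1),atz(m,r['xy'],z,True))
show()
plan([514.5,312.8,30],0.151,5,0.07)
E
```

```text
t 8.6 p [514.6 314.  109.9] yaw 0.1524 tilt -1.0 F [-1.2 -1.1  0.9] w 69.92943971865259
lid_grip 0.59 [258.6 208.6] [513.6 313.3]
lid_grip 0.39 [451.9 185.1] [661.2 353.7]
t 8.75 p [515.1 313.6 110.6] yaw 0.1515 tilt -1.0 F [ 0.6 -0.1 -0.1] w 69.88268578487813
[[0.07, 0.0001, 0.0161, -0.0001, 0.0001], [0.07, 0.0001, 0.0161, -0.0001, 0.0001], [0.07, 0.0001, 0.0161, -0.0001, 0.0001], [0.07, 0.0001, 0.0161, -0.0001, 0.0001], [0.07, 0.0001, 0.0161, -0.0001, 0.0001]]
```

View pics/w5.png

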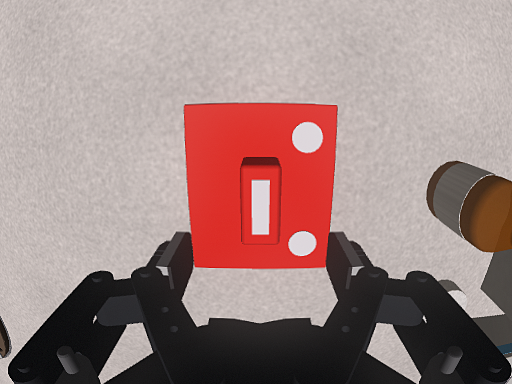

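The jaws straddle the block squarely, block at image (260,205). I descend and grip.

send_rows(
  series=[
    [[0.07,0,0.016,0,0],[0.07,0,0.016,0,0],[0.07,0,0.016,0,0],[0.07,0,0.016,0,0],[0.07,0,0.015,0,0],[0.07,0,0,0,0],[0.02,0,0,0,0],[0.02,0,0,0,0],[0.02,0,0,0,0],[0.02,0,0,0,0],[0.02,0,0,0,0]],
  ],
  newtons=100,
)

```text
t: 10.12
eef_pos: [514.8, 314.6, 31.9]
eef_rot: [[0.152, 0.001, 0.988], [-0.988, 0.001, 0.152], [-0.001, -1.0, 0.001]]
force: [-0.9, -0.3, 6.4]
grip_width: 26.5
```

```bash
python3 - <<'E'
from h import *
show()
plan([514.5,312.8,220],0.151,5,0.02)
E
```

```text
t 10.125 p [514.8 314.6  31.9] yaw 0.1526 tilt -1.0 F [-0.9 -0.3  6.4] w 26.471171799898563
[[0.02, 0.0003, -0.0376, -0.0001, 0.0003], [0.02, 0.0003, -0.0376, -0.0001, 0.0003], [0.02, 0.0003, -0.0376, -0.0001, 0.0003], [0.02, 0.0003, -0.0376, -0.0001, 0.0003], [0.02, 0.0003, -0.0376, -0.0001, 0.0003]]
```

send_rows(
  series=[
    [[0.02,0,-0.012,0,0],[0.02,0,-0.03,0,0],[0.02,0,-0.04,0,0],[0.02,0,-0.05,0,0],[0.02,0,-0.05,0,0],[0.02,0,-0.02,0,0],[0.02,0,0,0,0]],
  ],
)

```text
t: 11.0
eef_pos: [514.9, 314.8, 235.1]
eef_rot: [[0.152, 0.003, 0.988], [-0.988, 0.002, 0.152], [-0.001, -1.0, 0.003]]
force: [-0.2, -0.2, -0.7]
grip_width: 26.8
```

```bash
python3 - <<'E'
from h import *
show()
plan([575,-165,190],-0.135,12,0.02)
E
```

```text
t 11.0 p [514.9 314.8 235.1] yaw 0.1526 tilt -1.0 F [-0.2 -0.2 -0.7] w 26.798528919431963
[[0.02, 0.0403, 0.0038, -0.0011, 0.024], [0.02, 0.0403, 0.0038, -0.0002, 0.024], [0.02, 0.0403, 0.0038, 0.0008, 0.024], [0.02, 0.0403, 0.0038, 0.0018, 0.024], [0.02, 0.0402, 0.0038, 0.0027, 0.024], [0.02, 0.0401, 0.0038, 0.0037, 0.024], [0.02, 0.04, 0.0038, 0.0047, 0.024], [0.02, 0.0399, 0.0038, 0.0056, 0.024], [0.02, 0.0398, 0.0038, 0.0066, 0.024], [0.02, 0.0396, 0.0038, 0.0075, 0.024], [0.02, 0.0394, 0.0038, 0.0085, 0.024], [0.02, 0.0392, 0.0038, 0.0094, 0.024]]
```

send_rows(
  series=[
    [[0.02,0.0403,0.0038,-0.0011,0.024],[0.02,0.0403,0.0038,-0.0002,0.024],[0.02,0.0403,0.0038,0.0008,0.024],[0.02,0.0403,0.0038,0.0018,0.024],[0.02,0.0402,0.0038,0.0027,0.024],[0.02,0.0401,0.0038,0.0037,0.024],[0.02,0.04,0.0038,0.0047,0.024],[0.02,0.0399,0.0038,0.0056,0.024],[0.02,0.0398,0.0038,0.0066,0.024],[0.02,0.0396,0.0038,0.0075,0.024],[0.02,0.0394,0.0038,0.0085,0.024],[0.02,0.0392,0.0038,0.0094,0.024]],
  ],
)

```text
t: 12.5
eef_pos: [573.5, -167.0, 185.7]
eef_rot: [[-0.135, -0.002, 0.991], [-0.991, 0.0, -0.135], [-0.0, -1.0, -0.002]]
force: [1.2, 0.2, -1.1]
grip_width: 26.7
```

send_rows(
  series=[
    [[0.02,0,0,0,0],[0.02,0,0,0,0]],
  ],
)

```text
t: 12.75
eef_pos: [573.8, -165.1, 186.2]
eef_rot: [[-0.135, -0.002, 0.991], [-0.991, 0.001, -0.135], [-0.001, -1.0, -0.002]]
force: [-0.4, 0.8, -1.2]
grip_width: 26.7
```

```bash
python3 - <<'E'
from h import *
np.set_printoptions(precision=2,suppress=True)
ps=[];es=[];ys=[]
for i in range(6):
    s=bot.state(); ps.append(s['eef_pos']); R=np.array(s['eef_rot']); ys.append(np.arctan2(R[1,2],R[0,2]))
    m=bot.camera_model('wrist'); es.append(m['eye']); im=bot.camera('wrist')
ps=np.array(ps);es=np.array(es); print(ps,ys,'\n',es-ps, ps.mean(0),np.mean(ys))
cv2.imwrite('pics/w6.png',im[:,:,::-1])
for k,z in dict(lid_top=0,lid_grip=0,seat=88,lock_knob=53).items():
    for r in bot.tip_of('wrist',k)[:1]: print(k,r['score'],np.round(r['xy'],1),atz(m,r['xy'],z,True))
E
```

```text
[[ 573.76 -165.13  186.16]
 [ 574.04 -164.46  186.57]
 [ 574.21 -164.28  186.85]
 [ 574.38 -164.28  187.08]
 [ 574.47 -164.49  187.24]
 [ 574.52 -164.68  187.33]] [np.float64(-0.13503800951378225), np.float64(-0.1338332370436223), np.float64(-0.13335915910415175), np.float64(-0.1331872596360602), np.float64(-0.1333918984370804), np.float64(-0.13364585539688745)] 
 [[  9.43  70.35 142.87]
 [  9.26  70.34 142.86]
 [  9.18  70.41 142.87]
 [  9.1   70.42 142.85]
 [  9.09  70.49 142.84]
 [  9.09  70.48 142.84]] [ 574.23 -164.56  186.87] -0.1337425698552641
lid_top 0.49 [259.3 269.6] [ 556.09 -300.03]
lid_grip 0.75 [255.3 268.9] [ 551.1  -298.28]
```

View pics/w6.png

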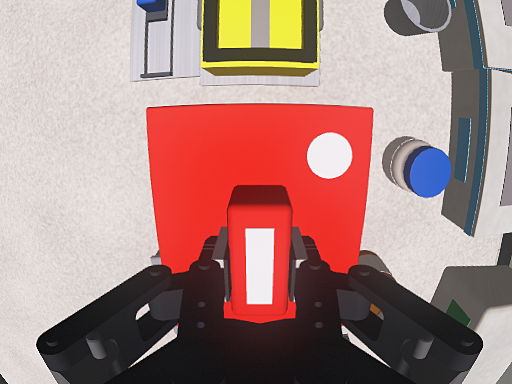

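```bash
python3 - <<'E'
from h import *
im=cv2.imread('pics/w6.png')
m=bot.camera_model('wrist'); s=bot.state();P=np.array(s['eef_pos']);R=np.array(s['eef_rot']);print(P)
a=np.arctan2(R[1,2],R[0,2])
def pt(o,a,q): c,s_=np.cos(a),np.sin(a); return [o[0]+c*q[0]-s_*q[1],o[1]+s_*q[0]+c*q[1],q[2]]
k=4
c=cv2.resize(im[0:130,130:330],None,fx=k,fy=k,interpolation=cv2.INTER_CUBIC)
def dr(pts,col):
    L=[]
    for i in range(len(pts)):
        for t in np.linspace(0,1,30): L.append(proj(m,np.array(pts[i])*(1-t)+np.array(pts[(i+1)%len(pts)])*t,True))
    for u in L: cv2.circle(c,(int((u[0]-130+.5)*k),int((u[1]+.5)*k)),1,col,-1)
o=(597.5,-2.5);h=-.135
dr([pt(o,h,(x*47.5,y*65,88)) for x,y in [(-1,-1),(1,-1),(1,1),(-1,1)]],(255,0,255))
dr([pt(o,h,(x*45.5,y*60,92)) for x,y in [(-1,-1),(1,-1),(1,1),(-1,1)]],(255,255,0))
zl=P[2]-31.5
dr([pt(P,a,(x*59.5,y*71,zl+26)) for x,y in [(-1,-1),(1,-1),(1,1),(-1,1)]],(0,255,0))
cv2.imwrite('pics/c6.png',c)
E
```

```text
[ 574.54419501 -165.5539357   187.39303169]
```

View pics/c6.png

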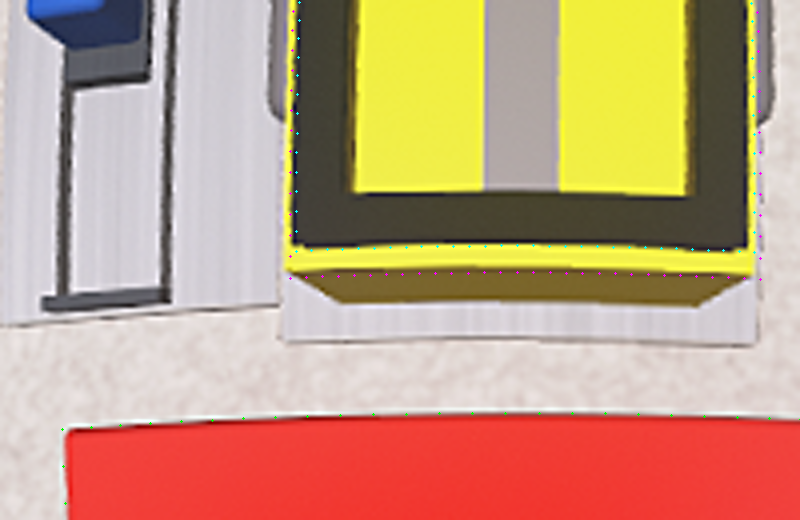

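The projected lid outline matches the red edge within 0.5 mm. The container model needs about -1.2 mm in x and +0.01 rad. Target above the container is (596.3, -1.3) at yaw -0.127.

```bash
python3 - <<'E'
from h import *
show()
plan([596.3,-1.3,140],-0.127,6,0.02)
E
```

```text
t 13.25 p [ 574.5 -165.6  187.4] yaw -0.1349 tilt -1.0 F [ 0.5  0.5 -0.6] w 26.90956361749499
[[0.02, -0.0276, 0.0079, -0.0001, -0.0013], [0.02, -0.0276, 0.0079, -0.0001, -0.0013], [0.02, -0.0276, 0.0079, -0.0, -0.0013], [0.02, -0.0276, 0.0079, 0.0, -0.0013], [0.02, -0.0276, 0.0079, 0.0001, -0.0013], [0.02, -0.0276, 0.0079, 0.0001, -0.0013]]
```

send_rows(
  series=[
    [[0.02,-0.0276,0.008,0,-0.0013],[0.02,-0.0276,0.008,0,-0.0013],[0.02,-0.0276,0.008,0,-0.0013],[0.02,-0.0276,0.008,0,-0.0013],[0.02,-0.0276,0.008,0,-0.0013],[0.02,-0.0276,0.008,0,-0.0013],[0.02,0,0,0,0],[0.02,0,0,0,0],[0.02,0,0,0,0],[0.02,0,0,0,0]],
  ],
)

```text
t: 14.5
eef_pos: [596.4, -2.6, 139.5]
eef_rot: [[-0.128, 0.0, 0.992], [-0.992, -0.0, -0.128], [0.0, -1.0, 0.0]]
force: [1.3, -0.3, -0.9]
grip_width: 26.8
```

```bash
python3 - <<'E'
from h import *
show()
ims=[]
for n,b in [('scene',(150,270,190,310)),('side',(130,260,200,340))]:
    im,m=snap(n,n+'1.png'); P=np.array(bot.state()['eef_pos'])
    v=im[b[0]:b[1],b[2]:b[3],::-1]; ims.append(cv2.resize(v,(400,400),interpolation=cv2.INTER_CUBIC))
cv2.imwrite('pics/d.png',np.hstack(ims)); show()
plan([596.3,-1.3,125],-0.127,3,0.02)
E
```

```text
t 14.5 p [596.4  -2.6 139.5] yaw -0.1288 tilt -1.0 F [ 1.3 -0.3 -0.9] w 26.799623840182957
t 14.6 p [596.3  -2.2 139.4] yaw -0.1284 tilt -1.0 F [ 0.1  0.8 -1.8] w 26.775704707751366
[[0.02, -0.0003, 0.0048, -0.0, -0.0005], [0.02, -0.0003, 0.0048, -0.0, -0.0005], [0.02, -0.0003, 0.0048, -0.0, -0.0005]]
```

View pics/d.png

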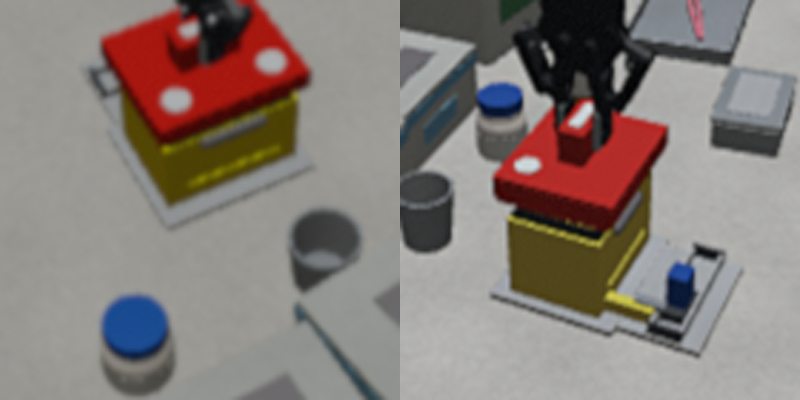

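The lid hovers squarely over the container (red on yellow in both views) and the lock knob is at the lug. I lower it to the latches.

send_rows(
  series=[
    [[0.02,-0.0003,0.005,0,0],[0.02,-0.0003,0.005,0,0],[0.02,0,0.005,0,0],[0.02,0,0.004,0,0],[0.02,0,0.004,0,0],[0.02,0,0.002,0,0],[0.02,0,0,0,0]],
  ],
)

```text
t: 15.48
eef_pos: [597.0, -1.0, 114.6]
eef_rot: [[-0.127, 0.001, 0.992], [-0.992, 0.0, -0.127], [-0.0, -1.0, 0.001]]
force: [1.0, -1.1, -0.7]
grip_width: 26.3
```

send_rows(
  series=[
    [[0.02,0,0.002,0,0],[0.02,0,0.002,0,0],[0.02,0,0.002,0,0],[0.02,0,0,0,0]],
  ],
  newtons=120,
)

```text
t: 15.98
eef_pos: [597.4, -0.6, 109.7]
eef_rot: [[-0.128, 0.002, 0.992], [-0.992, 0.0, -0.128], [-0.001, -1.0, 0.002]]
force: [-0.1, 0.0, 8.9]
grip_width: 26.3
```

send_rows(
  series=[
    [[0.02,0,0.002,0,0],[0.02,0,0.002,0,0],[0.02,0,0.002,0,0],[0.02,0,0,0,0]],
  ],
)

```text
t: 16.48
eef_pos: [596.1, -1.1, 101.4]
eef_rot: [[-0.127, -0.001, 0.992], [-0.992, 0.0, -0.127], [-0.0, -1.0, -0.001]]
force: [4.2, 1.4, -9.8]
grip_width: 26.2
```

It has snapped: the force reversed to -10 N. I keep pressing down onto the rim.

send_rows(
  series=[
    [[0.02,0,0.002,0,0],[0.02,0,0.002,0,0],[0.02,0,0.001,0,0],[0.02,0,0,0,0]],
  ],
)

```text
t: 16.98
eef_pos: [596.7, -1.1, 98.9]
eef_rot: [[-0.127, 0.001, 0.992], [-0.992, -0.001, -0.127], [0.001, -1.0, 0.001]]
force: [-3.6, -1.2, 15.1]
grip_width: 26.1
```

send_rows(
  series=[
    [[0.02,0,0.001,0,0],[0.02,0,0.001,0,0],[0.02,0,0,0,0]],
  ],
)

```text
t: 17.35
eef_pos: [596.8, -1.1, 97.9]
eef_rot: [[-0.127, 0.002, 0.992], [-0.992, -0.001, -0.127], [0.001, -1.0, 0.002]]
force: [-6.2, -1.5, 24.7]
grip_width: 26.3
```

send_rows(
  series=[
    [[0.02,0,0.0015,0,0],[0.02,0,0.0015,0,0],[0.02,0,0,0,0],[0.02,0,0,0,0]],
  ],
)

```text
t: 17.85
eef_pos: [596.8, -1.1, 97.8]
eef_rot: [[-0.127, 0.003, 0.992], [-0.992, -0.002, -0.127], [0.002, -1.0, 0.003]]
force: [-17.8, -3.9, 54.1]
grip_width: 26.1
```

```bash
python3 - <<'E'
from h import *
show()
ims=[]
for n,b in [('scene',(150,250,200,300)),('side',(150,260,220,330))]:
    im,m=snap(n,n+'2.png')
    for k in ('lid_top','lid_grip'):
        for r in bot.tip_of(n,k)[:1]: print(n,k,r['score'],np.round(r['xy'],1), 'expect',proj(m,[596.5,-1.3,92 if k=='lid_top' else 126]).round(1))
    v=im[b[0]:b[1],b[2]:b[3],::-1]; ims.append(cv2.resize(v,(400,400),interpolation=cv2.INTER_CUBIC))
cv2.imwrite('pics/e.png',np.hstack(ims)); show()
E
```

```text
t 17.85 p [596.8  -1.1  97.8] yaw -0.1278 tilt -1.0 F [-17.8  -3.9  54.1] w 26.10784326564507
scene lid_top 0.87 [246.9 174.6] expect [250.2 174.6]
scene lid_grip 0.95 [250.5 169. ] expect [250.  166.7]
side lid_top 0.63 [266. 187.] expect [264.2 189.8]
side lid_grip 0.64 [260.6 184.1] expect [264.2 179.4]
t 18.15 p [596.8  -1.2  97.8] yaw -0.1277 tilt -1.0 F [-18.1  -3.8  54.1] w 26.02703235355738
```

View pics/e.png

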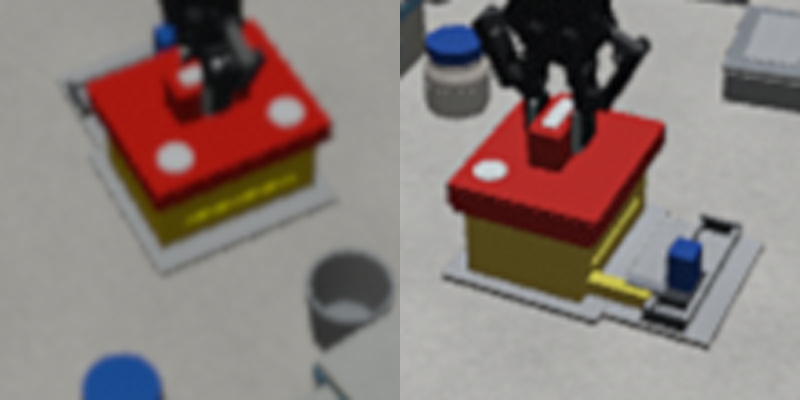

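The lid is hard on the rim: rigid contact, with height steady at 97.8 mm. I ease the push slightly, then hand in.

send_rows(
  series=[
    [[0.02,0,-0.001,0,0],[0.02,0,0,0,0],[0.02,0,0,0,0],[0.02,0,0,0,0]],
  ],
)

```text
t: 18.65
eef_pos: [596.8, -1.2, 97.8]
eef_rot: [[-0.127, 0.003, 0.992], [-0.992, -0.002, -0.127], [0.002, -1.0, 0.003]]
force: [-14.6, -3.4, 44.1]
grip_width: 26.1
```

```bash
python3 - <<'E'
from h import *
show()
s=bot.state()
if s['force'][2]>30 and s['eef_pos'][2]<98.4: print(bot.job_done())
E
```

```text
t 18.65 p [596.8  -1.2  97.8] yaw -0.1277 tilt -1.0 F [-14.6  -3.4  44.1] w 26.083609825033662
the job is handed in; nothing more can be done
None
```

I slid the lock knob to its end stop, set the lid on the container, snapped it past the latches, and handed the job in at 18.65 s while still pressing. `job_done` gives no verdict, so what follows is my own last checks.

- **Lock:** The knob stopped against a rigid stop at about 38 N, with the slide's arm at the yellow lug. It moved about 40 mm rather than 50 mm, so it seems to have started about 10 mm along the track. It was still at the lug in the last side picture.
- **Lid:** The push built up (8.9 N at the last reading before the snap), then reversed to about -10 N as the latches pulled the lid on. It now sits hard on the rim: easing the push from 54 N to 44 N did not change the height (TCP at 97.8 mm). The lid is about 1 mm from my measured container centre and within about 0.01 rad of its angle.
- **Side force:** About 15 N of sideways force in x remains while pressing.
- **Network check:** The lid points the networks found in the last pictures were 2 to 6 pixels off my expected positions. I put this down to their error, because the contact force and height agreed with the lid being seated.
- **Other things:** I saw none of the other objects moved in the pictures I viewed, but I did not measure their positions again.

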